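# Hang a sieve frame in its bayonet stand and lock it

### The arm

A 6-joint arm with a two-finger parallel gripper is mounted at the origin on a cart in front of the work surface, level with it; the furniture and walls round the work are solid. World frame = base frame: x ahead of the robot, y to its left, z up, the work surface at z = 0. Lengths are in m, angles in rad, forces in N, time in s.
With the tool pointing down it reaches from about 0.35 to 1 m from the base axis. Payload 7.1 kg.
Tool frame: the origin (TCP) lies at the very end of the fingers, on their centre line; the grasp point (between the pads) lies 19 mm behind it; z points along the fingers, y is the line along which they close (so a half turn about z gives the same grasp; the last joint's range is limited). The gripper opens to 85 mm and grips with 20 to 120 N. Pads are 22 mm wide; open, the fingers measure 114 mm over their backs; the gripper's body (76 mm by 85 mm) begins 54 mm behind the grasp point. The pads swing forward as they close: fully open they stand 13 mm farther back than shut.
Start: joints at [1.285, 0.423, 1.63, -0, 1.089, -0.019], TCP at [0.165, 0.603, 0.196] pointing down, gripper open.
Joint ranges: [-3, 3], [-0.9, 2.11], [0.09, 2.58], [-1.31, 4.45], [0.11, 2.69], [-2.54, 2.54]. Speed limits (rad/s): [2.39, 2.39, 3.01, 3.14, 3.14, 3.14].

### API

Orientations are given as a unit quaternion [x, y, z, w].
In Python, from rig import r gives the robot as it stands.
- The arm moves only by the tool arm_command, never from a script. Its argument "plan" is a list of rows, each an object with "slide": the shift along the tool's x, y, z in m, a list of three; "roll": the turn about the tool's z in degrees. In form: [{"slide": [x, y, z], "roll": roll}, ...]. A call has 1 to 12 rows; each row shifts and turns the commanded pose from where the row before left it, along the tool's axes as they then stand; what a row does not reach is not made up. A row lasts 1/10 s, in which the tool goes at most 50 mm and 8.59 degrees, less where a joint would pass 70% of its speed; a pose out of reach is approached as far as the arm can. A call with a gripper value outside its range is refused whole. "fingers" is the finger opening in m, from 0 to 0.0854, set as the call begins (left out, the last holds). The fingers move at their own pace and stop on an object; "force" is the grip in N (left out, the last holds). Time passes only in rows, so rows that do not move let the fingers close. It gives the time, the measured TCP pose, the force, the opening and the grip force at its end, in the units of the state.
- r.observe(): the state, without advancing time (a new reading comes with each control period).
- r.read_camera(name): name is "side" or "top" or "wrist"; returns (picture, depth): 384x512x3 uint8, red, green, blue; 384x512 float32, m along the optical axis (not along the pixel's ray), 0 where there is no reading.
- r.get_calibration(name): a dict with "fovy" (degrees; the focal length in pixels is half the picture's height over the tangent of half this angle, whatever the lens; pixels are square), "cx", "cy" (the principal point, pixels), "pose" (4x4, takes a point from camera to world coordinates); the wrist camera has in their place "mount" (4x4, takes a point from camera to tool coordinates, whose origin is the TCP and whose axes are the flange's). Camera axes: x right, y up, looking along -z (the intrinsics and any distortion apply to the point x, -y, -z); pixel columns grow to the right and rows downward; lengths in m; the calibration is good to about 2 mm. The wrist camera is an equidistant fisheye: a pixel r from the principal point sees the ray r / f radians off the axis. A picture is of the moment at which its call begins: read the wrist's pose just before it. get_calibration takes no time and is no camera call.
- r.close_job(): hands the job in; it is judged then, once.
Trained networks look in the newest picture that a camera, given by its name, has taken for a name from the list of things; names that differ only in an ending like _2 or _b are one class to them, and where a whole thing is asked for, a point or a joint stands for the part that bears it (a point fixed in the world has none). Each returns a list of dicts, best first, with "confidence" (0 to 1); they miss things now and then, are a little off and sometimes report something else, mostly with a low value. They report only what shows in the picture. A call takes as long as a camera call.
- r.search_frame(camera, query): "position" ([column, row] in pixels, amid what is visible of it).
The state is a dict: "t": time; "q": joint angles; "dq": joint speeds; "tau": joint torques, N m; "position": TCP position; "eef_rot": TCP orientation; "wrist_force": force on the tool from outside, world axes, zero at the start; "torque": the same for the moment, N m; "gripper_width": finger opening in m; "grip_force": force on a finger pad.
Only numpy, scipy, OpenCV 4.12 (cv2) and the standard library are available. Lean on these libraries where they do the work, as an engineer would, in place of code of your own. Each camera call takes 0.05 s, during which the arm holds its last target. There are 200 camera calls.

### The job

Hang the small sieve frame in the sieving stand by lowering its two lugs through the gaps in the stand's rim, then turn it clockwise (seen from above) until the lugs drop into the locking notches hidden under the rim. Leave it upright, fully down in the notches and let go of it; feel your way gently without forcing it, and leave the other things on the desk where they are.

Things in the scene. Friction and masses are not known exactly. Their poses are not given: they have to be found in the camera images.
- sieve_bar (a point): Centre of the black handle bar over the loose sieve frame, the place to grasp: 56 mm long (x axis), 10 mm thick (y), 14 mm high, on two thin uprights at its ends, with 19 mm free below it to the cup's rim. It is 78 mm above the sieve's flat underside. Weight about 0.22 kg (varies). A half turn about z makes no difference.
- sieve_lugs (a point): Centre of the sieve's steel cup at lug height, 28 mm above its underside and 50 mm below the bar's centre. Two round lug pins 8 mm thick stick out on opposite sides along the x axis, parallel to the bar, to 40 mm from the centre. Cup: open, 56 mm outside diameter, 52 mm high, foot bevelled to 49 mm.
- stand: Sieving stand, fixed to the desk: round aluminium base 114 mm across with a tubular skirt 98 mm across; origin at the centre of its underside, z up. x axis: through its two entry gaps (a half turn makes no difference). The ledge and notches inside are rigid; keep the sieve's push on the stand below 30 N (5 N is plenty).
- stand_rim (a point): Centre of the stand's opening, level with the top of the rim, 63 mm above the underside. The rim is turned inward, 6 mm thick, with a round opening 60 mm across and two entry gaps 13 mm wide on opposite sides, reaching out to 45 mm from the centre, on the x axis; a dark mark on the skirt is below each gap.
- stand_ledge (a point): Point on the stand's axis level with the flat ledge under the rim, 46 mm above the underside. With the lugs on the ledge the bar's centre is 54 mm above this point, and they have 3 mm of play below the rim. Turning stops: about 0.18 rad anticlockwise of the gaps and about 0.25 rad past the notches.
- stand_axis (a point): Same point as the origin of the stand. Two opposite locking notches, 15 mm wide, 7 mm deep, upright walls, are cut in the ledge. They lie clockwise of the gaps (seen from above, negative yaw) by an angle unknown and different each time, 0.50 to 1.24 rad; it must be felt. With lugs in the notches the bar's centre is 93 mm above this point.
- vial_6: Bystander: a small glass vial with a cap, 23 mm across, 62 mm tall, standing; origin at its underside.
- petri_dish_0: Bystander: a low clear dish with chips, 34x68x15 mm; origin at its underside.
- petri_dish_1: Bystander: a low clear dish with chips, 61x61x15 mm; origin at its underside.
- torch: Bystander: a black pocket torch lying down, 93 mm long and 26 mm thick; origin at its underside.

How it is judged:
By the outcome, as a careful person would: the job done as asked, in the order asked, and still so for the second after the job is handed in, with the robot touching nothing.
It also fails if it takes over 72 s, if anything falls off the work surface, if the arm or the gripper's body presses on something with over 40 N, if the wrist force passes 120 N, or if a joint passes its speed limit or range.

## Working session

There is one attempt and no reset: what is moved stays moved. The work goes in short steps, Python scripts to look and compute and a tool call to move; the robot and the scene stay as the last step left them, time stands still between calls to the robot, and variables do not carry over. Pictures are saved under pics/ and viewed, at most 10 in all, crops included, and the job is handed in when it is done.

Besides the shell and the picture viewer there is one more tool, called after "Emit:" by a JSON object that holds its "name" and its "arguments". arm_command: Moves the arm, as the interface text tells. Its arguments: {"type":"object","properties":{"plan":{"type":"array"},"fingers":{"type":"number"},"force":{"type":"number"}},"required":["plan"]}

```bash
mkdir -p pics; cat > h.py <<'E'
import numpy as np, cv2
from rig import r
from scipy.spatial.transform import Rotation as R
def cal(n):
    c=r.get_calibration(n); f=192/np.tan(np.radians(c['fovy'])/2); return c,f
def pose(n,s):
    c,f=cal(n)
    if 'pose' in c: return np.array(c['pose'])
    T=np.eye(4);T[:3,:3]=R.from_quat(s['eef_rot']).as_matrix();T[:3,3]=s['position']
    return T@np.array(c['mount'])
def rays(n,uv):
    c,f=cal(n); uv=np.atleast_2d(uv).astype(float)
    x=(uv[:,0]-c['cx'])/f;y=(uv[:,1]-c['cy'])/f
    if n=='wrist':
        t=np.hypot(x,y)+1e-12; k=np.tan(t)/t; x,y=x*k,y*k
    return np.c_[x,-y,-np.ones(len(x))]
def world(n,uv,d,s):
    T=pose(n,s); p=rays(n,uv)*np.reshape(d,(-1,1)); return p@T[:3,:3].T+T[:3,3]
def onz(n,uv,z,s):
    T=pose(n,s); d=rays(n,uv)@T[:3,:3].T; o=T[:3,3]; return o+d*((z-o[2])/d[:,2:])
def cloud(n,d,s):
    v,u=np.mgrid[:384,:512]; uv=np.c_[u.ravel(),v.ravel()]
    return world(n,uv,d.ravel(),s).reshape(384,512,3)
def save(n,im): cv2.imwrite('pics/'+n+'.png',cv2.cvtColor(im,cv2.COLOR_RGB2BGR))
E
python3 - <<'E'
from h import *
ims=[]
s=r.observe()
print({k:np.round(v,4) for k,v in s.items()})
for n in ['top','side','wrist']:
    im,d=r.read_camera(n); save('a_'+n,im); np.save('a_'+n,d)
    c,f=cal(n);print(n,f,c.get('cx'),c.get('cy'),np.round(pose(n,s),3).tolist())
    for q in ['sieve_bar','stand','stand_rim','vial_6','torch','petri_dish_0']:
        for o in r.search_frame(n,q)[:2]:
            u,v=o['position']; dd=d[int(v),int(u)]
            print(q,np.round(o['position'],1),round(o['confidence'],2),np.round(world(n,[u,v],dd,s)[0],3) if dd>0 else None)
E
```

```text
{'t': np.float64(0.0), 'q': array([ 1.285 ,  0.4238,  1.6307, -0.    ,  1.0886, -0.019 ]), 'dq': array([ 0.0016, -0.0008,  0.0013,  0.0007,  0.0011, -0.0005]), 'tau': array([ 3.20000e-03, -5.57377e+01, -2.81748e+01,  2.00000e-04,
        7.40000e-03,  0.00000e+00]), 'position': array([0.1646, 0.6023, 0.1954]), 'eef_rot': array([ 1.330e-01,  9.911e-01, -8.000e-04, -1.000e-04]), 'wrist_force': array([ 0.1068, -0.5952, -0.5101]), 'torque': array([ 0.0226, -0.0297,  0.0283]), 'grip_force': np.float64(0.0), 'gripper_width': np.float64(0.0856)}
top 433.95742628370795 252.1859414785555 191.57036388126429 [[0.015, 0.997, -0.076, 0.491], [-1.0, 0.015, 0.002, 0.065], [0.003, 0.076, 0.997, 1.159], [0.0, 0.0, 0.0, 1.0]]
sieve_bar [181.2 229.9] 0.65 [0.475 0.238 0.08 ]
stand [282.8 225.9] 0.8 [ 0.489 -0.019  0.007]
stand_rim [282.2 226. ] 0.71 [ 0.489 -0.018  0.006]
vial_6 [166.5 159.9] 0.67 [0.653 0.283 0.059]
torch [351.7 177.7] 0.52 [ 0.618 -0.199  0.021]
side 433.5367150996794 258.6022791793313 191.5849960295589 [[-0.974, 0.133, -0.181, 0.374], [-0.225, -0.613, 0.757, 0.875], [-0.01, 0.779, 0.627, 0.782], [0.0, 0.0, 0.0, 1.0]]
sieve_bar [282.3 271.8] 0.6 [0.478 0.217 0.007]
stand [296.2 201.2] 0.55 [0.479 0.023 0.061]
stand_rim [291.8 199.6] 0.96 [0.492 0.017 0.059]
vial_6 [200.7 271.6] 0.64 [0.643 0.3   0.06 ]
torch [263.3 162. ] 0.6 [ 0.614 -0.193  0.016]
wrist 297.3186396354542 258.097405688717 194.31518723455176 [[0.263, -0.93, -0.257, 0.099], [0.965, 0.253, 0.073, 0.62], [-0.002, -0.267, 0.964, 0.373], [0.0, 0.0, 0.0, 1.0]]
sieve_bar [113.9 363.4] 0.55 [0.452 0.232 0.011]
```

```bash
python3 - <<'E'
from h import *
a=cv2.imread('pics/a_top.png')[130:290,110:390];b=cv2.imread('pics/a_side.png')[120:320,130:410]
a=cv2.resize(a,None,fx=2,fy=2);b=cv2.resize(b,None,fx=1.4,fy=1.4)
w=560;o=np.vstack([a,cv2.resize(b,(w,280))*1]);cv2.imwrite('pics/m1.png',o)
d=np.load('a_top.npy');P=cloud('top',d,r.observe())
m=(P[...,2]>.068)&(P[...,2]<.10)&(abs(P[...,0]-.475)<.06)&(abs(P[...,1]-.238)<.06)
p=P[m];print('bar',len(p),p.mean(0),p.min(0),p.max(0));
e,v=np.linalg.eigh(np.cov(p[:,:2].T));print(e**.5,v[:,1],np.degrees(np.arctan2(v[1,1],v[0,1])))
m=(P[...,2]>.055)&(P[...,2]<.075)&(np.hypot(P[...,0]-.489,P[...,1]+.019)<.07)
p=P[m];print('rim',len(p),p.mean(0),p.min(0),p.max(0))
(c,rad)=cv2.minEnclosingCircle(p[:,:2].astype('f4'));print(c,rad)
E
```

```text
bar 104 [0.47864285 0.23554817 0.08276503] [0.45274349 0.22202969 0.07285877] [0.50493594 0.25025166 0.09053086]
[0.003111   0.01626289] [-0.9308804   0.36532407] 158.57247190200584
rim 673 [ 0.48777049 -0.01720011  0.0621403 ] [ 0.44095721 -0.06660053  0.05558963] [0.53445762 0.02983836 0.06877937]
(0.4879876971244812, -0.017476508393883705) 0.04923320561647415
```

View pics/m1.png

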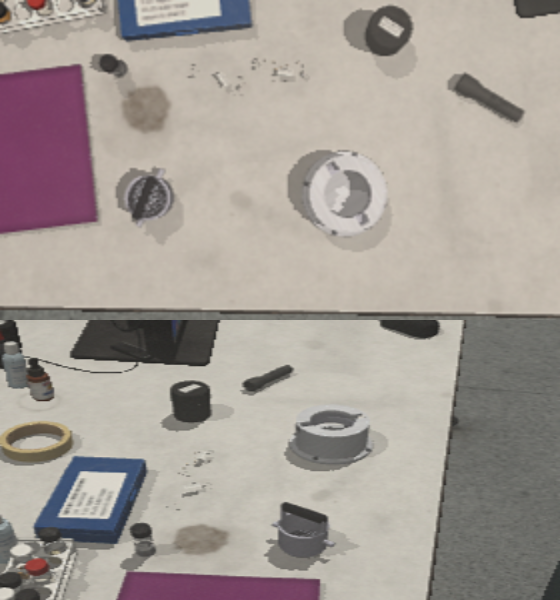

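The top view shows the sieve at about pixel (181,230), with its bar slanted about 158° in yaw. The stand is at about (283,226), and its gaps don't resolve well from here. I'm moving above the sieve.

Emit:
{"name": "arm_command", "arguments": {"plan": [{"slide": [-0.0333,-0.0226,0.002],"roll": 0.5},{"slide": [-0.0333,-0.0226,0.002],"roll": 0.5},{"slide": [-0.0333,-0.0226,0.002],"roll": 0.5},{"slide": [-0.0333,-0.0226,0.002],"roll": 0.5},{"slide": [-0.0333,-0.0226,0.002],"roll": 0.5},{"slide": [-0.0333,-0.0226,0.002],"roll": 0.5},{"slide": [-0.0333,-0.0226,0.002],"roll": 0.5},{"slide": [-0.0333,-0.0226,0.002],"roll": 0.5},{"slide": [-0.0333,-0.0226,0.002],"roll": 0.5},{"slide": [-0.0333,-0.0226,0.002],"roll": 0.5},{"slide": [-0.0333,-0.0226,0.002],"roll": 0.5},{"slide": [-0.0333,-0.0226,0.002],"roll": 0.5}]}}

```text
t: 2.25
position: [0.4616, 0.2201, 0.1724]
eef_rot: [0.185, 0.983, 0.0, 0.0]
wrist_force: [0.2, 1.7, -0.3]
gripper_width: 0.0853
grip_force: 0.0
```

```bash
cat > look.py <<'E'
from h import *
import sys
def look(tag):
    s=r.observe(); im,d=r.read_camera('wrist'); save(tag,im); np.save(tag,d)
    M=R.from_quat(s['eef_rot']).as_matrix()
    print('t',s['t'],'pos',np.round(s['position'],4),'yaw',np.degrees(np.arctan2(M[1,0],M[0,0])),'tilt',np.round(M[:,2],4),'F',np.round(s['wrist_force'],2))
    return s,im,d,M
E
python3 - <<'E'
from look import *
s,im,d,M=look('b')
P=cloud('wrist',d,s)
for q in ['sieve_bar','stand']:
    for o in r.search_frame('wrist',q)[:2]: print(q,o)
m=(d>0)&(P[...,2]>.066)&(P[...,2]<.10)&(np.hypot(P[...,0]-.478,P[...,1]-.236)<.05)
p=P[m];print('bar',len(p),p.mean(0),p.min(0),p.max(0))
top=p[p[:,2]>.080]
rect=cv2.minAreaRect((top[:,:2]*1000).astype('f4'));print(rect,np.degrees(np.arctan2(*np.linalg.eigh(np.cov(top[:,:2].T))[1][::-1,1])))
E
```

```text
t 2.25 pos [0.4616 0.2201 0.1724] yaw 158.69555830576593 tilt [ 6.e-04  3.e-04 -1.e+00] F [ 0.19  1.69 -0.27]
sieve_bar {'position': [277.0, 185.1], 'confidence': 0.95}
stand {'position': [99.7, 247.0], 'confidence': 0.57}
bar 628 [0.47571518 0.23699653 0.08303744] [0.45136666 0.22243703 0.06614111] [0.50420547 0.25008123 0.08643658]
((477.8730773925781, 236.5037841796875), (9.503974914550781, 54.972694396972656), 69.68133544921875) 158.49883143602636
```

View pics/b.png

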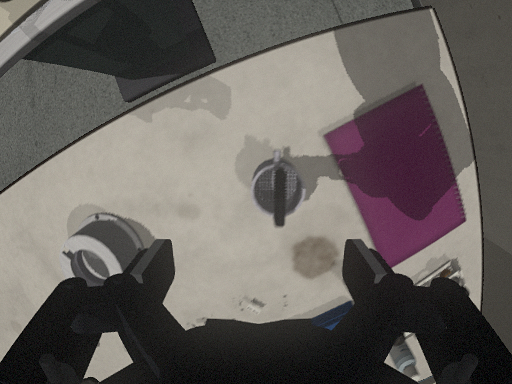

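The sieve is at (277,190), with the bar lined up along the tool x axis. The stand is at (100,250). I'm going down to grasp.

Emit:
{"name": "arm_command", "arguments": {"plan": [{"slide": [-0.0046,0.0106,0],"roll": 0},{"slide": [-0.0046,0.0106,0],"roll": 0},{"slide": [0,0,0.03],"roll": 0},{"slide": [0,0,0.03],"roll": 0},{"slide": [0,0,0.03],"roll": 0},{"slide": [0,0,0.0234],"roll": 0},{"slide": [0,0,0],"roll": 0},{"slide": [0,0,0],"roll": 0}], "fingers": 0.06}}

```text
t: 3.2
position: [0.4769, 0.2392, 0.0589]
eef_rot: [0.184, 0.983, -0.0, -0.0]
wrist_force: [-0.2, 0.8, -0.3]
gripper_width: 0.0596
grip_force: 0.0
```

Emit:
{"name": "arm_command", "arguments": {"plan": [{"slide": [0,0,0],"roll": 0},{"slide": [0,0,0],"roll": 0},{"slide": [0,0,0],"roll": 0},{"slide": [0,0,0],"roll": 0},{"slide": [0,0,0],"roll": 0},{"slide": [0,0,0],"roll": 0}], "fingers": 0.0, "force": 40}}

```text
t: 3.8
position: [0.477, 0.2378, 0.059]
eef_rot: [0.185, 0.983, 0.0, 0.0]
wrist_force: [0.2, -0.0, -0.1]
gripper_width: -0.0002
grip_force: 0.0
```

```bash
python3 - <<'E'
from look import *
s,im,d,M=look('c'); 
P=[im]
for n in ['side']:
    a,e=r.read_camera(n); 
    P.append(cv2.resize(a[150:342,180:436],(512,384)))
o=np.hstack(P); save('c2',cv2.resize(o,(800,300)))
print(r.search_frame('side','sieve_bar'),s['gripper_width'])
E
```

```text
t 3.8 pos [0.477  0.2378 0.059 ] yaw 158.70443723023544 tilt [ 2.e-04  1.e-04 -1.e+00] F [ 0.21 -0.   -0.09]
[{'position': [279.7, 273.9], 'confidence': 0.67}] -0.00020936068099046843
```

View pics/c2.png

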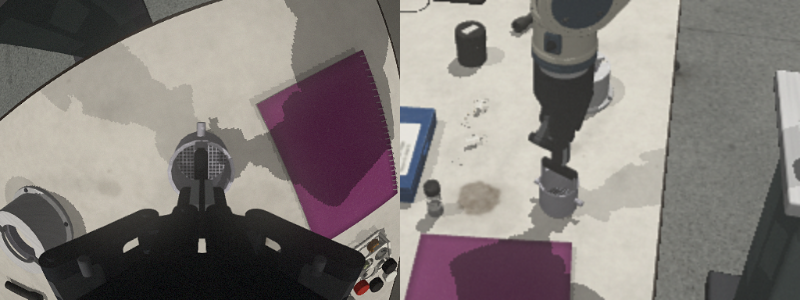

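The fingers shut on nothing: in the wrist view the bar is still ahead of them, and in the side view it is in front of the tips. I'm measuring the bar and the tips in the depth images.

```bash
python3 - <<'E'
from look import *
s=r.observe(); a,e=r.read_camera('side'); P=cloud('side',e,s)
g=a.astype(int).sum(2)
for u,v in [(284,252),(284,256),(284,260),(284,264),(275,262),(290,268),(284,268)]:
    print(u,v,a[v,u],np.round(P[v,u],3))
c=np.load('c.npy');W=cloud('wrist',c,s)
for v in (190,200,210,220,230,240,250,270):
    print(v,[np.round(W[v,u],3).tolist() for u in (257,262)])
d0=np.load('a_side.npy')
ok=(W[...,2]>.078)&(W[...,2]<.09)&(c>0)&(np.hypot(W[...,0]-.478,W[...,1]-.236)<.06)
print(W[ok].mean(0),W[ok].min(0),W[ok].max(0))
s0={'eef_rot':s['eef_rot']}
P0=cloud('side',d0,s)
for Q,dd in((P0,d0),(P,e)):
    ok=(Q[...,2]>.074)&(Q[...,2]<.09)&(dd>0)&(np.hypot(Q[...,0]-.478,Q[...,1]-.236)<.04)
    print(ok.sum(),Q[ok].mean(0),Q[ok].min(0),Q[ok].max(0))
E
```

```text
284 252 [93 95 93] [0.471 0.246 0.105]
284 256 [71 71 68] [0.471 0.246 0.092]
284 260 [52 51 49] [0.471 0.246 0.08 ]
284 264 [97 95 98] [0.476 0.21  0.027]
275 262 [96 94 95] [0.495 0.22  0.039]
290 268 [88 87 87] [0.456 0.249 0.062]
284 268 [97 95 95] [0.475 0.211 0.015]
190 [[0.452, 0.246, 0.076], [0.453, 0.249, 0.076]]
200 [[0.455, 0.245, 0.085], [0.456, 0.248, 0.084]]
210 [[0.461, 0.243, 0.085], [0.462, 0.246, 0.084]]
220 [[0.466, 0.241, 0.084], [0.468, 0.244, 0.083]]
230 [[0.467, 0.241, 0.097], [0.468, 0.243, 0.097]]
240 [[0.466, 0.241, 0.11], [0.467, 0.243, 0.11]]
250 [[0.466, 0.241, 0.121], [0.467, 0.243, 0.121]]
270 [[0.47, 0.24, 0.131], [0.471, 0.242, 0.13]]
[0.46150273 0.24320943 0.08349294] [0.45140404 0.23459149 0.07801649] [0.47378338 0.25053326 0.08631861]
146 [0.47708564 0.23964317 0.08115326] [0.45114368 0.22448549 0.07405404] [0.5049599  0.25149359 0.08547298]
136 [0.47660843 0.24030611 0.08106429] [0.45104836 0.22485939 0.07424933] [0.50500374 0.25166404 0.08705474]
```

View crops.

```bash
python3 - <<'E'
from look import *
a,e=r.read_camera('side')
w=cv2.cvtColor(cv2.imread('pics/c.png'),4)
x=cv2.resize(w[180:280,200:320],(480,400)); y=cv2.resize(a[225:305,255:311],(280,400))
o=np.hstack([x,y]); save('c3',np.clip(o.astype(float)*1.6,0,255).astype('u1'))
E
```

```text
(no output)
```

View pics/c3.png

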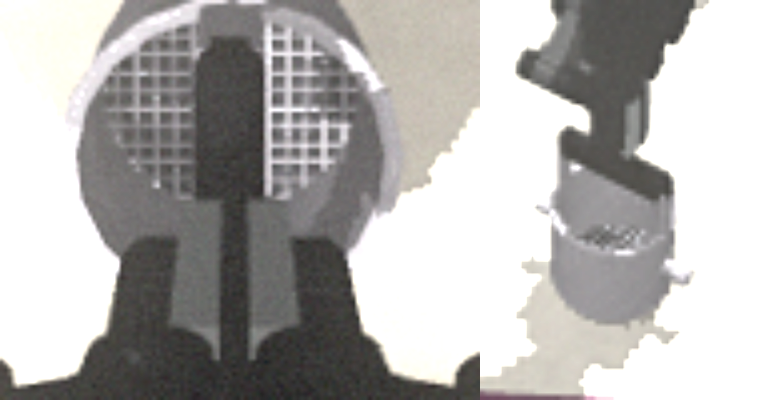

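Both views suggest the shut fingers end just above the bar, even though the TCP reads 0.059. I'll lift with them shut and measure where the finger ends really are.

Emit:
{"name": "arm_command", "arguments": {"plan": [{"slide": [0,0,-0.03],"roll": 0},{"slide": [0,0,-0.03],"roll": 0},{"slide": [0,0,0],"roll": 0},{"slide": [0,0,0],"roll": 0}]}}

```text
t: 4.45
position: [0.4772, 0.238, 0.1193]
eef_rot: [0.185, 0.983, 0.0, 0.001]
wrist_force: [0.5, -0.2, -0.2]
gripper_width: 0.0002
grip_force: 0.0
```

```bash
python3 - <<'E'
from look import *
s,im,c,M=look('d');W=cloud('wrist',c,s)
T=(W-s['position'])@M   # tool coords
print(s['gripper_width'],s['grip_force'])
m=(c>0)&(np.abs(T[...,0])<.02)&(np.abs(T[...,1])<.05)&(T[...,2]>-.06)&(T[...,2]<.03)
p=T[m];print(len(p),np.round(p.max(0),4),np.round(p.min(0),4))
for v in range(190,300,6): print(v,[np.round(T[v,u]*1000).tolist() for u in (250,258,266)])
a,e=r.read_camera('side');S=cloud('side',e,s);Q=(S-s['position'])@M
m=(e>0)&(np.abs(Q[...,0])<.015)&(np.abs(Q[...,1])<.04)&(Q[...,2]>-.06)&(Q[...,2]<.02)
print('side',m.sum(),np.sort(Q[m][:,2])[-8:])
m=(S[...,2]>.055)&(S[...,2]<.09)&(e>0)&(np.hypot(S[...,0]-.478,S[...,1]-.236)<.05);print(S[m].mean(0),S[m].max(0))
x=cv2.resize(im[170:290,190:330],(466,400)); y=cv2.resize(a[205:305,255:325],(280,400))
save('d2',np.clip(np.hstack([x,y])*1.6,0,255).astype('u1'))
E
```

```text
t 4.45 pos [0.4772 0.238  0.1193] yaw 158.7101884103279 tilt [ 1.3e-03  6.0e-04 -1.0e+00] F [ 0.53 -0.22 -0.23]
0.00015335216604032934 0.0
996 [ 0.0118  0.0134 -0.0371] [ 0.0062 -0.0138 -0.06  ]
190 [[-8.0, -8.0, 111.0], [12.0, -0.0, 36.0], [-8.0, 8.0, 111.0]]
196 [[-14.0, -8.0, 111.0], [8.0, -0.0, 35.0], [-14.0, 8.0, 112.0]]
202 [[-20.0, -9.0, 110.0], [3.0, -0.0, 35.0], [-20.0, 8.0, 111.0]]
208 [[-27.0, -9.0, 111.0], [-2.0, -0.0, 35.0], [-26.0, 8.0, 109.0]]
214 [[-27.0, -8.0, 92.0], [-7.0, -0.0, 35.0], [-27.0, 7.0, 92.0]]
220 [[-27.0, -8.0, 76.0], [-11.0, -0.0, 35.0], [-27.0, 7.0, 76.0]]
226 [[-29.0, -7.0, 68.0], [-16.0, -0.0, 35.0], [-30.0, 7.0, 69.0]]
232 [[11.0, -4.0, -41.0], [11.0, -0.0, -42.0], [11.0, 4.0, -41.0]]
238 [[11.0, -4.0, -50.0], [12.0, -0.0, -50.0], [11.0, 3.0, -50.0]]
244 [[11.0, -4.0, -56.0], [11.0, -0.0, -57.0], [12.0, 3.0, -57.0]]
250 [[11.0, -4.0, -62.0], [11.0, -0.0, -62.0], [11.0, 3.0, -61.0]]
256 [[11.0, -4.0, -67.0], [11.0, -0.0, -67.0], [11.0, 3.0, -67.0]]
262 [[10.0, -3.0, -72.0], [10.0, -0.0, -71.0], [10.0, 3.0, -72.0]]
268 [[12.0, -3.0, -80.0], [8.0, -0.0, -72.0], [13.0, 3.0, -81.0]]
274 [[12.0, -3.0, -84.0], [5.0, -0.0, -72.0], [12.0, 3.0, -84.0]]
280 [[12.0, -3.0, -88.0], [2.0, -0.0, -72.0], [13.0, 3.0, -89.0]]
286 [[10.0, -3.0, -89.0], [-1.0, -0.0, -72.0], [11.0, 3.0, -90.0]]
292 [[7.0, -3.0, -89.0], [-3.0, -0.0, -73.0], [8.0, 3.0, -89.0]]
298 [[1.0, -3.0, -83.0], [-7.0, -0.0, -72.0], [1.0, 3.0, -84.0]]
side 99 [-0.03870233 -0.03802615 -0.03783518 -0.03600916 -0.03499931 -0.0345625
 -0.03396869 -0.0313477 ]
[0.47639334 0.24003523 0.07788097] [0.50519827 0.25204461 0.08602226]
```

View pics/d2.png

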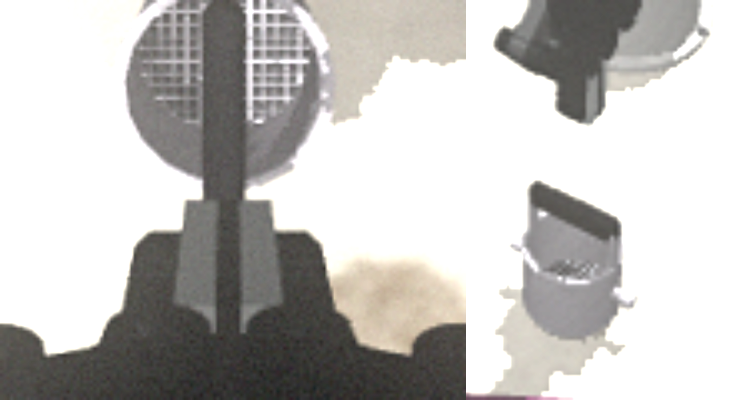

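The finger ends sit about 36 mm behind the reported TCP, and the wrist and side depths agree on this (tool z −0.037 and −0.035). I'll allow for that, so grasping needs a reported z of about 0.023.

Emit:
{"name": "arm_command", "arguments": {"plan": [{"slide": [0,0,0],"roll": 0},{"slide": [0,0,0],"roll": 0},{"slide": [0,0,0],"roll": 0},{"slide": [0,0,0.025],"roll": 0},{"slide": [0,0,0.025],"roll": 0},{"slide": [0,0,0.02],"roll": 0},{"slide": [0,0,0.015],"roll": 0},{"slide": [0,0,0.011],"roll": 0},{"slide": [0,0,0],"roll": 0}], "fingers": 0.06}}

```text
t: 5.45
position: [0.4759, 0.2374, 0.0214]
eef_rot: [0.185, 0.983, -0.001, -0.001]
wrist_force: [-0.2, 0.0, 0.6]
gripper_width: 0.0597
grip_force: 0.0
```

Emit:
{"name": "arm_command", "arguments": {"plan": [{"slide": [0,0,0],"roll": 0},{"slide": [0,0,0],"roll": 0},{"slide": [0,0,0],"roll": 0},{"slide": [0,0,0],"roll": 0},{"slide": [0,0,0],"roll": 0}], "fingers": 0.0, "force": 40}}

```text
t: 5.95
position: [0.4772, 0.2378, 0.0235]
eef_rot: [0.185, 0.983, 0.0, 0.0]
wrist_force: [-1.5, -1.8, 5.9]
gripper_width: 0.0096
grip_force: 40.7
```

Gripped at 9.6 mm. Next I'll lift and move partway to look at the stand.

Emit:
{"name": "arm_command", "arguments": {"plan": [{"slide": [0,0,-0.02],"roll": 0},{"slide": [0,0,-0.03],"roll": 0},{"slide": [0,0,-0.03],"roll": 0},{"slide": [0,0,-0.03],"roll": 0},{"slide": [-0.013,-0.03,0],"roll": 0},{"slide": [-0.013,-0.03,0],"roll": 0},{"slide": [-0.013,-0.03,0],"roll": 0},{"slide": [-0.013,-0.03,0],"roll": 0},{"slide": [0,0,0],"roll": 0},{"slide": [0,0,0],"roll": 0},{"slide": [0,0,0],"roll": 0}]}}

```text
t: 7.05
position: [0.4818, 0.1077, 0.1328]
eef_rot: [0.185, 0.983, 0.0, -0.0]
wrist_force: [0.4, -0.5, -1.5]
gripper_width: 0.0091
grip_force: 39.6
```

```bash
python3 - <<'E'
from look import *
s,im,c,M=look('e')
print(s['gripper_width'],s['grip_force'],s['torque'])
a,d=r.read_camera('top');np.save('e_top',d); save('e_top',a)
b,d2=r.read_camera('side');np.save('e_side',d2); save('e_side',b)
cr=lambda i,u,v,h,w:cv2.resize(i[v-h:v+h,u-w:u+w],(400,300),interpolation=cv2.INTER_CUBIC)
save('e2',np.vstack([np.hstack([cr(a,283,225,36,48),cr(b,294,205,45,60)]),np.hstack([cv2.resize(im,(400,300)),cr(im,120,200,90,120)])]))
for n,dd in(('wrist',c),('top',d)):
    P=cloud(n,dd,s)
    m=(dd>0)&(P[...,2]>.055)&(P[...,2]<.072)&(np.hypot(P[...,0]-.488,P[...,1]+.0175)<.056)
    p=P[m];cc,rad=cv2.minEnclosingCircle((p[:,:2]*1000).astype('f4'));print(n,len(p),cc,rad,np.median(p[:,2]))
    # angles lacking rim at radius 36-43
    q=p[:,:2]*1000-np.array(cc);rr=np.hypot(*q.T);th=np.degrees(np.arctan2(q[:,1],q[:,0]))
    k=(rr>34)&(rr<42);print(np.histogram(th[k],np.arange(-180,181,8))[0])
E
```

```text
t 7.05 pos [0.4818 0.1077 0.1328] yaw 158.72012660030927 tilt [ 0.e+00  3.e-04 -1.e+00] F [ 0.36 -0.46 -1.46]
0.009053936884426243 39.627665877342224 [-0.06875078  0.0272184   0.03727785]
wrist 3779 (487.4084777832031, -17.267276763916016) 49.928550720214844 0.06230221916021403
[34 38 24  0  7 51 31 33 26 32 28 29 31 32 29 30 27 32 28 23 11  3  2  0
  3  3  0 18 40 37 40 40 43 38 42 42 44 44 42 45 46 41 41 42 40]
top 674 (487.91290283203125, -17.172439575195312) 49.02794647216797 0.06201870003860155
[8 6 5 0 0 6 7 6 6 7 7 9 7 6 7 6 6 5 8 8 6 8 6 7 6 1 0 4 6 6 7 6 6 8 7 7 7
 6 8 7 8 6 7 7 8]
```

View pics/e2.png

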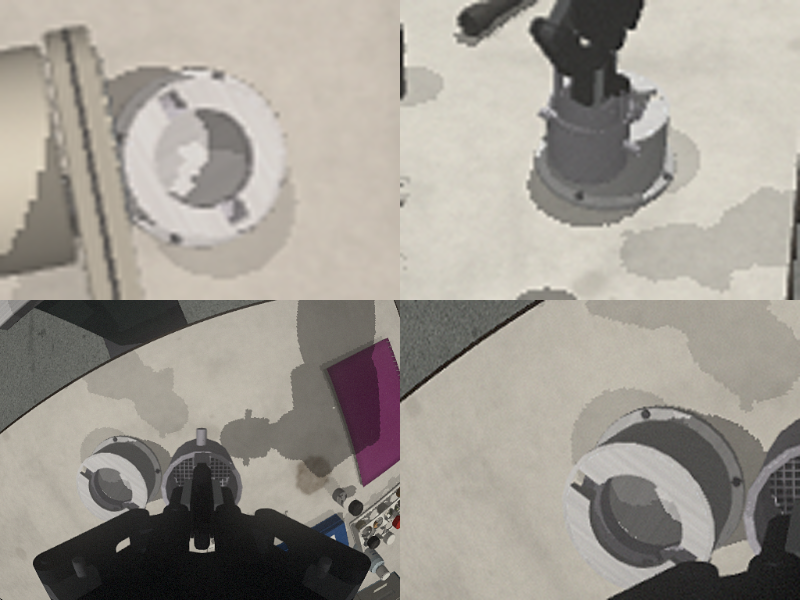

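The gap axis is at about 31° yaw: the gaps show at (175,100) and (238,210) in the top crop. I'll refine that and the sieve's offset in the hand.

```bash
python3 - <<'E'
from look import *
s=r.observe();M=R.from_quat(s['eef_rot']).as_matrix()
c=np.load('e.npy');P=cloud('wrist',c,s)
m=(c>0)&(P[...,2]>.057)&(P[...,2]<.068)&(np.hypot(P[...,0]-.488,P[...,1]+.0175)<.056)
p=P[m][:,:2]*1000
q=p-np.array([487.6,-17.3]);th=np.degrees(np.arctan2(q[:,1],q[:,0]));rr=np.hypot(*q.T)
k=(rr>34)&(rr<43)
for lo in(-170,):
  h=np.histogram(th[k],np.arange(-166,-130,2));print(h[0],h[1][0])
# circle fit of inner edge: min radius per angle bin
from scipy.optimize import least_squares
e=[];o=[]
for a in range(-180,180,6):
    z=(th>=a)&(th<a+6)
    if z.sum()>8 and not(-162<a<-136) and not(-20<a<50) : e.append(p[z][np.argmin(rr[z])]); o.append(p[z][np.argmax(rr[z])])
for E in(e,o):
    E=np.array(E);f=least_squares(lambda x:np.hypot(*(E-x[:2]).T)-x[2],[487,-17,30],loss='soft_l1');print('circ',len(E),f.x,np.std(f.fun))
dt=np.load('e_top.npy');Q=cloud('top',dt,s);mt=(dt>0)&(Q[...,2]<.05)&(Q[...,2]>.0)
rt=np.hypot(Q[...,0]-.4878,Q[...,1]+.0172);mt&=(rt>.034)&(rt<.043);g=Q[mt][:,:2]*1000;print('top low',np.round(g).tolist(),np.round(Q[mt][:,2]*1000))
# sieve in tool
T=(P-s['position'])@M*1000;T[c==0]=999
top=(np.abs(T[...,1])<9)&(T[...,2]>-75)&(T[...,2]<-55)&(T[...,0]>12)&(T[...,0]<45)
b=T[top];print('bar',len(b),b.mean(0),b.min(0),b.max(0))
zs=T[(np.abs(T[...,1])<3)&(T[...,0]>12)&(T[...,0]<60)&(T[...,2]<20)];
i=np.argsort(zs[:,0]);print(np.round(zs[i][::6],0).tolist())
cup=(np.hypot(T[...,0],T[...,1])<36)&(T[...,2]>-38)&(T[...,2]<-25);w=T[cup]
f=least_squares(lambda x:np.hypot(*(w[:,:2]-x[:2]).T)-27,[0,0],loss='soft_l1');print('cup',len(w),f.x,np.std(f.fun))
lug=T[(T[...,0]>30)&(T[...,0]<50)&(np.abs(T[...,1])<8)&(T[...,2]>-16)&(T[...,2]<5)];print('lug',len(lug),lug.mean(0),lug.min(0),lug.max(0))
E
```

```text
[11  9 12  4  0  0  0  0  0  0  0  0 18 18 11  9 10] -166
circ 44 [486.8545992  -16.87191981  29.62104358] 0.4458605213599391
circ 44 [487.03689462 -16.78932129  48.91526917] 1.732160367727837
top low [[527.0, -1.0], [524.0, 4.0], [524.0, 2.0], [524.0, -1.0], [524.0, -4.0], [522.0, 9.0], [522.0, 7.0], [522.0, 4.0], [522.0, 1.0], [522.0, -1.0], [522.0, -4.0], [519.0, 7.0], [519.0, 4.0], [519.0, 1.0], [519.0, -1.0], [519.0, -4.0], [516.0, 4.0], [517.0, 1.0], [461.0, -40.0], [459.0, -35.0], [459.0, -38.0], [459.0, -40.0], [456.0, -30.0], [456.0, -33.0], [456.0, -35.0], [456.0, -38.0], [456.0, -40.0], [456.0, -43.0], [453.0, -35.0], [453.0, -38.0], [453.0, -41.0], [451.0, -35.0], [451.0, -37.0]] [47. 44. 48. 41. 46. 44. 46. 42. 47. 44. 43. 46. 48. 44. 44. 46. 49. 43.
 47. 46. 46. 43. 46. 44. 44. 44. 47. 46. 45. 43. 42. 45. 49.]
bar 789 [ 19.84486608  -0.09940161 -60.04525659] [ 12.01587758  -8.76533713 -74.82630606] [ 26.41218245   5.01293028 -55.01999694]
[[12.0, -0.0, -130.0], [12.0, -0.0, -125.0], [12.0, 0.0, -128.0], [12.0, 1.0, -62.0], [12.0, 1.0, -60.0], [12.0, 1.0, -61.0], [13.0, 
[... 2849 characters left out ...]
[30.0, -0.0, -9.0], [30.0, -0.0, -8.0], [30.0, -2.0, -9.0], [31.0, -0.0, -7.0], [31.0, -1.0, -7.0], [31.0, 1.0, -8.0], [32.0, -3.0, -8.0], [32.0, 3.0, -7.0], [32.0, -3.0, -8.0], [33.0, 1.0, -7.0], [33.0, -1.0, -9.0], [34.0, 2.0, -8.0], [34.0, 1.0, -9.0], [34.0, 1.0, -8.0], [35.0, 2.0, -7.0], [35.0, 1.0, -8.0], [35.0, 1.0, -8.0], [36.0, 3.0, -6.0], [36.0, 1.0, -8.0], [37.0, 3.0, -7.0], [37.0, 0.0, -9.0], [37.0, -2.0, -8.0], [38.0, -3.0, -6.0], [38.0, -0.0, -8.0], [38.0, 3.0, -5.0], [38.0, 2.0, -3.0], [38.0, -1.0, -4.0]]
cup 1249 [-1.19637852 -0.349838  ] 0.9714576128167189
lug 201 [34.46876916 -0.27997036 -7.00296506] [30.04131965 -3.85432941 -9.2190563 ] [38.4042149   3.26341611 -1.58258543]
```

Emit:
{"name": "arm_command", "arguments": {"plan": [{"slide": [0,0,0],"roll": -7.4},{"slide": [0,0,0],"roll": -7.4},{"slide": [0,0,0],"roll": -7.4},{"slide": [0,0,0],"roll": -7.4},{"slide": [0,0,0],"roll": -7.4},{"slide": [0,0,0],"roll": -7.4},{"slide": [0,0,0],"roll": -7.2},{"slide": [0.0149,-0.0276,0],"roll": 0},{"slide": [0.0149,-0.0276,0],"roll": 0},{"slide": [0.0149,-0.0276,0],"roll": 0},{"slide": [0.015,-0.0274,0],"roll": 0}]}}

```text
t: 8.3
position: [0.486, -0.0185, 0.1328]
eef_rot: [-0.262, 0.965, -0.0, 0.0]
wrist_force: [0.6, 0.2, -1.7]
gripper_width: 0.0091
grip_force: 39.6
```

Emit:
{"name": "arm_command", "arguments": {"plan": [{"slide": [0,0,0.015],"roll": 0},{"slide": [0,0,0.015],"roll": 0},{"slide": [0,0,0],"roll": 0},{"slide": [0,0,0],"roll": 0}]}}

```text
t: 8.7
position: [0.4858, -0.0176, 0.1028]
eef_rot: [-0.262, 0.965, 0.0, -0.0]
wrist_force: [-0.2, 0.4, -2.0]
gripper_width: 0.009
grip_force: 39.6
```

```bash
python3 - <<'E'
from look import *
from scipy.optimize import least_squares
s,im,c,M=look('f');P=cloud('wrist',c,s);T=(P-s['position'])@M*1000;T[c==0]=999
print('tcp err to (.4859,-.0175) in tool',np.round((np.array([.4859,-.0175,0])-s['position'])@M*1000,1))
# visible rim inner edge / outer edge in tool coords
z=-(.063-s['position'][2])*1000
m=(abs(T[...,2]-z)<5)&(np.hypot(T[...,0],T[...,1])<58)
p=T[m];th=np.degrees(np.arctan2(p[:,1],p[:,0]));rr=np.hypot(p[:,0],p[:,1]);print(len(p))
k=(rr>34)&(rr<43);print(np.histogram(th[k],np.arange(-60,61,4))[0])
o=[p[(th>=a)&(th<a+5)][np.argmax(rr[(th>=a)&(th<a+5)])] for a in range(-150,150,5) if ((th>=a)&(th<a+5)).sum()>5]
E=np.array(o)[:,:2];f=least_squares(lambda x:np.hypot(*(E-x[:2]).T)-49,[0,0],loss='soft_l1');print('outer',len(E),f.x,np.std(f.fun))
lug=T[(T[...,0]>31)&(T[...,0]<50)&(np.abs(T[...,1])<8)&(T[...,2]>-16)&(T[...,2]<5)];print('lug',len(lug),lug.mean(0),lug.min(0),lug.max(0))
a,d=r.read_camera('side')
save('f2',np.hstack([cv2.resize(im[120:300,160:360],(444,400)),cv2.resize(a[150:250,250:340],(360,400))])[:, :800])
E
```

```text
t 8.7 pos [ 0.4858 -0.0176  0.1028] yaw -149.6354945199333 tilt [-7.e-04  1.e-04 -1.e+00] F [-0.19  0.4  -1.99]
tcp err to (.4859,-.0175) in tool [ -0.2  -0.  102.8]
4469
[42 41 40 43 41 42 41 47 40 46 42 46 13  0  0  0  0 33 44 42 44 42 43 41
 42 41 42 44 40 41]
outer 48 [-1.10286065 -0.37037332] 0.2962952586394502
lug 180 [35.11981165 -0.14576128 -6.95817662] [31.00861381 -3.70856544 -9.41298249] [38.5725608   3.39580584 -2.26367232]
```

View pics/f2.png

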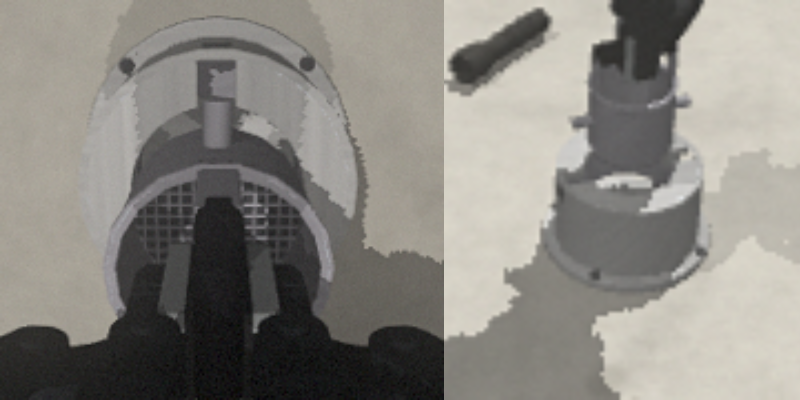

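The lug at (217,125) in the crop lines up with the gap at (217,80), and the centres agree within 0.2 mm. I'm lowering.

Emit:
{"name": "arm_command", "arguments": {"plan": [{"slide": [0,0,0.01],"roll": 0},{"slide": [0,0,0.01],"roll": 0},{"slide": [0,0,0.01],"roll": 0},{"slide": [0,0,0.006],"roll": 0},{"slide": [0,0,0],"roll": 0},{"slide": [0,0,0],"roll": 0}]}}

```text
t: 9.4
position: [0.4857, -0.0181, 0.0665]
eef_rot: [-0.261, 0.965, 0.0, -0.0]
wrist_force: [0.7, -0.4, -2.6]
gripper_width: 0.009
grip_force: 39.6
```

Emit:
{"name": "arm_command", "arguments": {"plan": [{"slide": [0,0,0.003],"roll": 0},{"slide": [0,0,0.003],"roll": 0},{"slide": [0,0,0.003],"roll": 0},{"slide": [0,0,0],"roll": 0}]}}

```text
t: 9.8
position: [0.4856, -0.0181, 0.0575]
eef_rot: [-0.261, 0.965, 0.0, -0.0]
wrist_force: [-0.5, 0.5, -2.5]
gripper_width: 0.0092
grip_force: 39.7
```

Lugs are in the gaps with no contact. On down to the ledge.

Emit:
{"name": "arm_command", "arguments": {"plan": [{"slide": [0,0,0.003],"roll": 0},{"slide": [0,0,0.003],"roll": 0},{"slide": [0,0,0.002],"roll": 0},{"slide": [0,0,0.0015],"roll": 0},{"slide": [0,0,0],"roll": 0}]}}

```text
t: 10.3
position: [0.4857, -0.0181, 0.0481]
eef_rot: [-0.261, 0.965, 0.0, -0.0]
wrist_force: [0.3, -0.2, -2.1]
gripper_width: 0.0092
grip_force: 39.7
```

Emit:
{"name": "arm_command", "arguments": {"plan": [{"slide": [0,0,0.001],"roll": 0},{"slide": [0,0,0.0005],"roll": 0},{"slide": [0,0,0],"roll": 0}]}}

```text
t: 10.6
position: [0.4859, -0.0181, 0.0468]
eef_rot: [-0.261, 0.965, -0.0, 0.0]
wrist_force: [-0.7, 0.2, -2.4]
gripper_width: 0.0092
grip_force: 39.7
```

Emit:
{"name": "arm_command", "arguments": {"plan": [{"slide": [0,0,0.0005],"roll": 0},{"slide": [0,0,0.0005],"roll": 0},{"slide": [0,0,0],"roll": 0}]}}

```text
t: 10.9
position: [0.4858, -0.0181, 0.0458]
eef_rot: [-0.261, 0.965, 0.0, -0.0]
wrist_force: [0.4, -0.4, -2.3]
gripper_width: 0.009
grip_force: 39.7
```

Emit:
{"name": "arm_command", "arguments": {"plan": [{"slide": [0,0,0.0005],"roll": 0},{"slide": [0,0,0],"roll": 0},{"slide": [0,0,0],"roll": 0}]}}

```text
t: 11.2
position: [0.4859, -0.0181, 0.0454]
eef_rot: [-0.261, 0.965, -0.0, 0.0]
wrist_force: [-0.2, 0.2, -1.1]
gripper_width: 0.0094
grip_force: 39.7
```

Ledge contact at z ≈ 0.0454. Now I'll press lightly and start turning clockwise, compensating for the hand offset.

Emit:
{"name": "arm_command", "arguments": {"plan": [{"slide": [0,0,0.0005],"roll": 0},{"slide": [0,0.0001,0],"roll": 4},{"slide": [0,0.0001,0],"roll": 4},{"slide": [0,0,0],"roll": 0}]}}

```text
t: 11.6
position: [0.4863, -0.0179, 0.0452]
eef_rot: [-0.193, 0.981, -0.0, 0.001]
wrist_force: [0.5, -0.3, 4.1]
gripper_width: 0.0095
grip_force: 40.5
```

Emit:
{"name": "arm_command", "arguments": {"plan": [{"slide": [0,0.0001,0],"roll": 4},{"slide": [0,0.0001,0],"roll": 4},{"slide": [0,0.0001,0],"roll": 4},{"slide": [0,0,0],"roll": 0}]}}

```text
t: 12.0
position: [0.4861, -0.0176, 0.045]
eef_rot: [-0.09, 0.996, -0.0, 0.0]
wrist_force: [-0.2, 1.1, 1.3]
gripper_width: 0.0094
grip_force: 40.3
```

```bash
cat > st.py <<'E'
from h import *
s=r.observe();M=R.from_quat(s['eef_rot']).as_matrix()
o=s['position']+M@np.array([-.0012,-.00035,0])
print('yaw',round(np.degrees(np.arctan2(M[1,0],M[0,0])),2),'sieve centre',np.round(o*1000,2),'F',np.round(s['wrist_force'],2),'tq',np.round(s['torque'],3),'tilt',np.round(M[:2,2],4),'t',s['t'])
E
python3 st.py
```

```text
yaw -169.64 sieve centre [487.33 -17.76  45.01] F [-0.21  1.13  1.26] tq [ 0.069 -0.067 -0.09 ] tilt [0.0008 0.0001] t 12.0
```

Emit:
{"name": "arm_command", "arguments": {"plan": [{"slide": [0,0,0],"roll": 3},{"slide": [0,0.0001,0],"roll": 3},{"slide": [0,0,0],"roll": 0}]}}

```text
t: 12.3
position: [0.4853, -0.0175, 0.0446]
eef_rot: [-0.039, 0.999, 0.0, -0.0]
wrist_force: [-0.4, -0.9, -1.2]
gripper_width: 0.0091
grip_force: 39.7
```

Emit:
{"name": "arm_command", "arguments": {"plan": [{"slide": [0,0.0001,0],"roll": 3},{"slide": [0,0,0],"roll": 0}]}}

```text
t: 12.5
position: [0.4854, -0.0174, 0.0446]
eef_rot: [-0.013, 1.0, 0.0, -0.0]
wrist_force: [-0.3, -0.8, -1.1]
gripper_width: 0.0094
grip_force: 39.7
```

Emit:
{"name": "arm_command", "arguments": {"plan": [{"slide": [0,0.0001,0],"roll": 3},{"slide": [0,0,0],"roll": 0}]}}

```text
t: 12.7
position: [0.4855, -0.0173, 0.0447]
eef_rot: [0.013, 1.0, 0.0, -0.0]
wrist_force: [-0.2, -0.3, -2.8]
gripper_width: 0.0092
grip_force: 39.7
```

The press has gone. I'll probe downward here.

Emit:
{"name": "arm_command", "arguments": {"plan": [{"slide": [0,0,0.0006],"roll": 0},{"slide": [0,0,0],"roll": 0}]}}

```text
t: 12.9
position: [0.4855, -0.0173, 0.0441]
eef_rot: [0.014, 1.0, 0.0, -0.0]
wrist_force: [-0.3, -0.3, -1.6]
gripper_width: 0.0094
grip_force: 39.7
```

```bash
python3 st.py
```

```text
yaw 178.43 sieve centre [486.69 -17.69  44.09] F [-0.28 -0.33 -1.61] tq [ 0.038  0.006 -0.008] tilt [-0.0003  0.    ] t 12.9
```

Emit:
{"name": "arm_command", "arguments": {"plan": [{"slide": [0,0,0.0007],"roll": 0},{"slide": [0,0,0],"roll": 0}]}}

```text
t: 13.1
position: [0.4856, -0.0173, 0.0434]
eef_rot: [0.014, 1.0, -0.0, -0.0]
wrist_force: [0.3, -1.3, -2.4]
gripper_width: 0.0092
grip_force: 39.7
```

Emit:
{"name": "arm_command", "arguments": {"plan": [{"slide": [0,0,0.0004],"roll": 0},{"slide": [0,0,0],"roll": 0}]}}

```text
t: 13.3
position: [0.4856, -0.0173, 0.0431]
eef_rot: [0.015, 1.0, -0.0, -0.0]
wrist_force: [0.1, 0.3, -2.9]
gripper_width: 0.0092
grip_force: 39.7
```

It drops freely, so this is the notch. Easing on down.

Emit:
{"name": "arm_command", "arguments": {"plan": [{"slide": [0,0,0.0008],"roll": 0},{"slide": [0,0,0.0008],"roll": 0},{"slide": [0,0,0],"roll": 0}]}}

```text
t: 13.6
position: [0.4855, -0.0174, 0.0414]
eef_rot: [0.015, 1.0, -0.0, -0.0]
wrist_force: [0.4, 0.0, -2.5]
gripper_width: 0.0093
grip_force: 39.7
```

Emit:
{"name": "arm_command", "arguments": {"plan": [{"slide": [0,0,0.0008],"roll": 0},{"slide": [0,0,0.0007],"roll": 0},{"slide": [0,0,0],"roll": 0}]}}

```text
t: 13.9
position: [0.4856, -0.0173, 0.0399]
eef_rot: [0.015, 1.0, 0.0, -0.0]
wrist_force: [0.5, 0.7, -2.2]
gripper_width: 0.0093
grip_force: 39.7
```

Emit:
{"name": "arm_command", "arguments": {"plan": [{"slide": [0,0,0.0005],"roll": 0},{"slide": [0,0,0.0005],"roll": 0},{"slide": [0,0,0],"roll": 0}]}}

```text
t: 14.2
position: [0.4856, -0.0173, 0.039]
eef_rot: [0.015, 1.0, -0.0, -0.0]
wrist_force: [-0.8, -0.6, -2.0]
gripper_width: 0.0093
grip_force: 39.7
```

Emit:
{"name": "arm_command", "arguments": {"plan": [{"slide": [0,0,0.0005],"roll": 0},{"slide": [0,0,0],"roll": 0}]}}

```text
t: 14.4
position: [0.4856, -0.0173, 0.0385]
eef_rot: [0.015, 1.0, 0.0, -0.0]
wrist_force: [0.9, -0.3, -1.8]
gripper_width: 0.0094
grip_force: 39.7
```

Emit:
{"name": "arm_command", "arguments": {"plan": [{"slide": [0,0,0.0004],"roll": 0},{"slide": [0,0,0],"roll": 0}]}}

```text
t: 14.6
position: [0.4857, -0.0174, 0.0383]
eef_rot: [0.015, 1.0, -0.0, 0.0]
wrist_force: [-1.3, 1.1, 0.7]
gripper_width: 0.009
grip_force: 40.2
```

Seated on the notch floor, 7.1 mm below the ledge. Releasing and backing off upward.

Emit:
{"name": "arm_command", "arguments": {"plan": [{"slide": [0,0,0],"roll": 0},{"slide": [0,0,0],"roll": 0},{"slide": [0,0,0],"roll": 0},{"slide": [0,0,0],"roll": 0},{"slide": [0,0,-0.01],"roll": 0},{"slide": [0,0,-0.02],"roll": 0},{"slide": [0,0,-0.03],"roll": 0},{"slide": [0,0,-0.03],"roll": 0},{"slide": [0,0,-0.03],"roll": 0},{"slide": [0,0,0],"roll": 0},{"slide": [0,0,0],"roll": 0}], "fingers": 0.05}}

```text
t: 15.7
position: [0.4861, -0.0173, 0.1592]
eef_rot: [0.015, 1.0, -0.0, 0.001]
wrist_force: [-0.8, -0.1, 0.2]
gripper_width: 0.05
grip_force: 0.0
```

```bash
python3 - <<'E'
from look import *
s,im,c,M=look('g');P=cloud('wrist',c,s)
m=(c>0)&(P[...,2]>.094)&(P[...,2]<.108)&(np.hypot(P[...,0]-.487,P[...,1]+.017)<.04);p=P[m]
print('bar top (expect .100)',len(p),np.median(p[:,2]),p.min(0),p.max(0),np.polyfit(p[:,0],p[:,2],1))
a,d=r.read_camera('side')
save('g2',np.hstack([cv2.resize(im[120:300,160:360],(444,400)),cv2.resize(a[150:250,250:340],(356,400))]))
E
```

```text
t 15.7 pos [ 0.4861 -0.0173  0.1592] yaw 178.3166362887039 tilt [ 2.2e-03 -2.0e-04 -1.0e+00] F [-0.84 -0.09  0.15]
bar top (expect .100) 751 0.09885848786935073 [ 0.45908458 -0.02252175  0.09420265] [ 0.5146863  -0.01196641  0.10075894] [0.00775723 0.09493721]
```

View pics/g2.png

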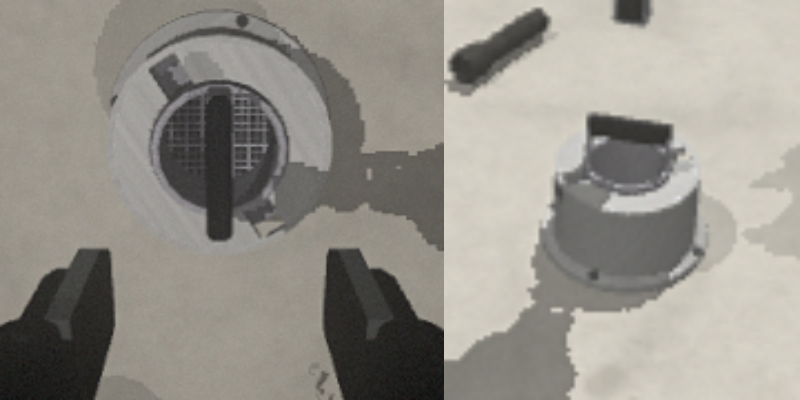

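The sieve sits upright and level, with the bar top at about 0.099–0.100. It is turned clear of the gaps at (170,75) and (260,215), and the gripper is clear of it.

```bash
python3 -c "
from rig import r
print(r.close_job())"
```

```text
the job is handed in; nothing more can be done
None
```

The sieve hangs upright in the stand, turned about 32° clockwise, with its lugs on the notch floor 7 mm below the ledge; I let go of it and handed the job in at about 16 s, without touching the other things on the desk.

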